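# Switch off the charging station and hold up the iron for a look at its tip

### The arm

A 6-joint arm with a two-finger parallel gripper is mounted at the origin on the work surface. World frame = base frame: x ahead of the robot, y to its left, z up, the work surface at z = 0. Lengths are in m, angles in degrees, forces in N, time in s.
With the tool pointing down it reaches from about 0.375 to 0.75 m from the base axis. Payload 9 kg.
Tool frame: the origin (TCP) lies at the very end of the fingers, on their centre line; the grasp point (between the pads) lies 19 mm behind it; z points along the fingers, y is the line along which they close (so a half turn about z gives the same grasp; the last joint's range is limited). The gripper opens to 85 mm and grips with 20 to 120 N. Pads are 22 mm wide; open, the fingers measure 114 mm over their backs; the gripper's body (76 mm by 85 mm) begins 54 mm behind the grasp point. The pads swing forward as they close: fully open they stand 13 mm farther back than shut.
Start: joints at [63.386, 5.964, 5.575, 89.605, 0, 77.527], TCP at [0.147, 0.582, 0.231] pointing down, gripper open.
Joint ranges: [-171.21, 171.21], [-48.23, 106.86], [-62.78, 66.21], [-105.2, 120.99], [-86.42, 89.51], [-180, 180]. Speed limits (degrees/s): [127.2, 127.2, 147.25, 180, 180, 180].

### API

Orientations are given as [roll, pitch, yaw] about the fixed x, y, z axes, in that order (R = Rz(yaw) Ry(pitch) Rx(roll)).
In Python, from rig import bot gives the robot as it stands.
- The arm moves only by the tool step_arm, never from a script. Its argument "series" is one flat list of numbers, 7 for each row, row after row: the shift along the tool's x, y, z in m, then the turn, a rotation vector about the tool's x, y, z in rad, then the closure, from 0 (fully open) to 1 (shut). A call has 1 to 8 rows; each row shifts and turns the commanded pose from where the row before left it, along the tool's axes as they then stand; what a row does not reach is not made up. A row lasts 1/8 s, in which the tool goes at most 62.5 mm and 10.7 degrees, less where a joint would pass 70% of its speed; a pose out of reach is approached as far as the arm can. A call with a gripper value outside its range is refused whole. The fingers move at their own pace and stop on an object; the grip force is fixed at half the most. Time passes only in rows, so rows that do not move let the fingers close. It gives the time, the measured TCP pose, the force, the opening and the grip force at its end, in the units of the state.
- bot.read_state(): the state, without advancing time (a new reading comes with each control period).
- bot.get_image(name): name is "side" or "top" or "wrist"; returns a dict with "img" (400x640x3 uint8, red, green, blue), "intrinsics" (3x3 intrinsics, pixels), "k1" (the pictures are not rectified: a ray, as slopes to the right and down, at radius r is drawn at 1 + k1 r^2 times it, then the intrinsics apply), "pose" (4x4, takes a point from camera to world coordinates). Camera axes: x right, y down, z forward; pixel columns grow to the right and rows downward; lengths in m; the calibration is good to about 2 mm. A picture is of the moment at which its call begins. There is no depth.
- bot.sign_off(): hands the job in; it is judged then, once.
Trained networks look in the newest picture that a camera, given by its name, has taken for a name from the list of things; names that differ only in an ending like _2 or _b are one class to them, and where a whole thing is asked for, a point or a joint stands for the part that bears it (a point fixed in the world has none). Each returns a list of dicts, best first, with "confidence" (0 to 1); they miss things now and then, are a little off and sometimes report something else, mostly with a low value. They report only what shows in the picture. A call takes as long as a camera call. They do not tell look-alikes from the thing itself.
- bot.trace(camera, label): "region" (400x640 bool, what is visible of it).
- bot.place_of(camera, label): "centre" ([x, y, z] in m, in world coordinates, good to about 4 mm: a listed point, or the origin of a listed thing).
The state is a dict: "clock": time; "joints": joint angles; "joint_velocities": joint speeds; "joint_torque": joint torques, N m; "ee_pos": TCP position; "ee_rot": TCP orientation; "ft_force": force on the tool from outside, world axes, zero at the start; "ft_torque": the same for the moment, N m; "width": finger opening in m; "finger_force": force on a finger pad.
Only numpy, scipy, OpenCV 4.12 (cv2) and the standard library are available. Lean on these libraries where they do the work, as an engineer would, in place of code of your own. Each camera call takes 0.05 s, during which the arm holds its last target. There are 200 camera calls.

### The job

Turn the charging station's knob fully anticlockwise to its off stop; only then draw the cordless soldering iron out of its holder and hold it level in the gripper, at least 20 cm above the bench and touching nothing else, so that its tip can be looked at. Never let the iron down onto the bench, and leave the other things where they are. Finish while still holding the iron up, level and still: it is not put back or let go.

Things in the scene. Friction and masses are not known exactly. Their poses are not given: they have to be found in the camera images.
- station: grey charging station, a fixed box 120 mm (its x) x 140 mm (its y) x 70 mm high, rotary control on its top. Origin: centre of underside; the display faces its -x. Stands left or right of the holder, turned up to 0.35 rad.
- power_knob (a joint): rotary control on the station, vertical axis, rad. 0 = off = against its end stop, fully anticlockwise seen from above; grows clockwise to 4.4. It starts 0.6 to 1.35 from off, turns with light friction (0.03 N m) and stays where it is left.
- power_knob_grip (a point): point on the knob's axis, 107 mm above the bench, in the middle of its black grip bar, turning with the knob. The bar is 42 mm long along this point's x axis, 14 mm thick along its y, and stands from 84 to 114 mm above the bench. Below it a 44 mm disc and an aluminium plate. The axis is 12 mm from the station's centre, towards its display.
- holder: fixed iron holder: steel foot 120 x 90 x 18 mm, two upright cheeks (42 mm over their outsides, 80 mm high), between them a tube sloping at 45 degrees. Origin on the bench; the foot reaches 55 mm to its -x, 65 mm to its +x, 45 mm to each side. The tube's mouth looks up and to the holder's -x (roughly at the robot, turned up to 0.45 rad).
- holder_mouth (a point): centre of the mouth of the holder's tube, 90 mm above the bench, 10 mm to the -x of the holder's origin. Tube: outside 29 mm, bore 20 mm, 55 mm deep, open below, sloping down towards the holder's +x.
- iron: loose cordless soldering iron, black, cold, 60 to 110 g, standing in the holder's tube at 45 degrees, handle up towards the robot. Origin: on its axis, at the front face of the round guard (34 mm across, 6 mm thick) that rests on the tube's mouth. Its z axis runs towards the handle's end; it draws out along z and its tip is free of the tube after 62 mm. Balance point about z = 18 mm.
- iron_handle (a point): middle of the iron's handle, on its axis, 55 mm from its origin along its z (axes as the iron's). The handle runs from z = 6 to 94 mm, square section 22 x 22 mm, rounded edges, flat sides facing the iron's x and y. Its y is level while it stands in the holder, so it can be pinched across y from straight above.
- iron_tip (a point): point of the iron's tip, 62 mm from its origin along its -z; the steel barrel behind it is 12 mm across
- tip_cleaner: bystander, to be left alone: steel pot 72 mm across, 45 mm high, with brass wool, loose, usually just behind the holder; origin centre of underside
- wire_spool: bystander, to be left alone: metal reel 50 mm across, 36 mm high, loose, in front of the station; origin centre of underside
- circuit_board: bystander, to be left alone: green board 80 x 50 mm, 20 mm high with its parts, lying between station and holder, nearer the robot; origin centre of underside
- spray_can: bystander, to be left alone: white can 52 mm across, 160 mm high, standing far left; origin centre of underside
- mug: bystander, to be left alone: white mug 76 mm across, 85 mm high, far right; origin centre of underside
- screwdriver: bystander, to be left alone: screwdriver with blue handle lying at the right; origin on its underside
- multimeter: bystander, to be left alone: black meter 150 x 75 x 40 mm lying at the left; origin centre of underside
Not all that is in view belongs to the job. What is shaped like the iron but red is not meant.

How it is judged (in metres and radians):
On the way, in this order (a step that is already met when the one before it is completed fails the run):
1. the knob is off, at its anticlockwise stop (within 0.1 rad) (value of joint power_knob below 0.1 rad), for 0.2 s.
2. the iron is out of the holder, in the fingers (contact force between iron and the fingers above 1 N and distance between iron and holder_mouth above 0.07 m), for 0.2 s.
At the end, for the whole second after the job is handed in: The knob is within 0.1 rad of its off stop; the iron is gripped by the fingers (over 1 N), its origin over 200 mm and its tip over 185 mm above the bench, its long axis within 0.2 rad of level, still (under 30 mm/s and 0.2 rad/s), and touching neither holder, station nor any other thing (value of joint power_knob below 0.1 rad and contact force between iron and the fingers above 1 N and height (world z) of iron above 0.2 m and height (world z) of iron_tip above 0.185 m and angle between iron's own z axis and vertical between 1.37 and 1.77 rad and linear speed of iron below 0.03 m/s and angular speed of iron below 0.2 rad/s and contact force between iron and holder below 0.1 N and contact force between iron and station below 0.1 N and contact force between iron and tip_cleaner below 0.1 N and contact force between iron and wire_spool below 0.1 N and contact force between iron and circuit_board below 0.1 N and contact force between iron and spray_can below 0.1 N and contact force between iron and mug below 0.1 N and contact force between iron and screwdriver below 0.1 N and contact force between iron and multimeter below 0.1 N); the arm keeps its last pose, push and grip.
It fails at once if the iron falls or is laid down on the bench (origin below 50 mm) (height (world z) of iron below 0.05 m).
It fails at once if a bystander is shifted by more than 40 mm (distance of any of tip_cleaner, wire_spool, circuit_board, spray_can, mug, screwdriver, multimeter from where it was at the start of the episode above 0.04 m).
It also fails if it takes over 51 s, if anything falls off the work surface, if the arm or the gripper's body presses on something with over 40 N, if the wrist force passes 120 N, or if a joint passes its speed limit or range.

## Working session

There is one attempt and no reset: what is moved stays moved. The work goes in short steps, Python scripts to look and compute and a tool call to move; the robot and the scene stay as the last step left them, time stands still between calls to the robot, and variables do not carry over. Pictures are saved under pics/ and viewed, at most 10 in all, crops included, and the job is handed in when it is done.

Besides the shell and the picture viewer there is one more tool, called after "Call:" as name(argument=value, ...), one argument or row to a line, values as JSON. step_arm: Moves the arm, as the interface text tells. Its arguments: {"type":"object","properties":{"series":{"type":"array"}},"required":["series"]}

```bash
mkdir -p pics; ls
cat > h.py <<'E'
from rig import bot
import numpy as np, cv2
from scipy.spatial.transform import Rotation as R
np.set_printoptions(precision=4,suppress=True)
def project(c,P):
    T=np.linalg.inv(c["pose"]);p=T[:3,:3]@np.asarray(P)+T[:3,3];s=p[:2]/p[2]
    s=s*(1+c["k1"]*(s@s));return (c["intrinsics"]@np.r_[s,1])[:2]
def ray(c,uv):
    K=np.array(c["intrinsics"]);d=((np.array(uv)-K[:2,2])/[K[0,0],K[1,1]]);s=d.copy()
    for _ in range(20): s=d/(1+c["k1"]*(s@s))
    T=np.array(c["pose"]);v=T[:3,:3]@np.r_[s,1];return T[:3,3],v/np.linalg.norm(v)
def tri(rs):
    A=np.zeros((3,3));b=np.zeros(3)
    for o,d in rs: M=np.eye(3)-np.outer(d,d);A+=M;b+=M@o
    return np.linalg.solve(A,b)
def onz(c,uv,z):
    o,d=ray(c,uv);return o+d*(z-o[2])/d[2]
E
cat > a.py <<'E'
from h import *
C={}
for n in ["side","top"]:
    c=bot.get_image(n);C[n]=c
    cv2.imwrite(f"pics/{n}0.png",c["img"][:,:,::-1])
    print(n,c["pose"][:3,3])
    for l in ["station","power_knob_grip","holder","holder_mouth","iron","iron_handle","iron_tip","tip_cleaner","wire_spool","circuit_board"]:
        for r in bot.place_of(n,l)[:3]: print(" ",l,np.array(r["centre"]),round(r["confidence"],2),project(c,r["centre"]))
print(bot.read_state())
E
python3 a.py
```

```text
pics
side [ 0.2628 -0.9015  0.991 ]
  station [ 0.5904 -0.1393 -0.0015] 0.66 [356.3913 261.3137]
  power_knob_grip [ 0.5819 -0.141   0.1061] 0.71 [355.2989 235.5057]
  holder [ 0.5421  0.1957 -0.0018] 0.83 [305.6725 187.5942]
  holder_mouth [0.5327 0.1939 0.0925] 0.8 [301.9068 165.3795]
  iron [ 0.3252 -0.1949  0.0173] 0.6 [264.6845 297.7392]
  iron_handle [ 0.2736 -0.1829  0.0134] 0.83 [243.6236 299.968 ]
  iron_handle [0.4834 0.18   0.1207] 0.66 [286.8201 163.9235]
  iron_tip [ 0.3913 -0.1983  0.0177] 0.56 [290.6259 292.1979]
  tip_cleaner [0.6528 0.2288 0.0015] 0.77 [335.2579 173.7179]
  wire_spool [ 0.4894 -0.1607  0.004 ] 0.87 [323.3318 274.9533]
  circuit_board [ 0.4564 -0.004  -0.0002] 0.75 [295.9168 237.1392]
top [ 0.3411 -0.0237  1.3107]
  power_knob_grip [ 0.5745 -0.139   0.1047] 0.43 [360.1366 172.8688]
  holder [ 0.5448  0.1992 -0.0018] 0.92 [250.0996 188.5754]
  holder [ 0.6042 -0.4064  0.0008] 0.17 [441.381  169.8927]
  holder_mouth [0.528  0.1944 0.086 ] 0.65 [246.6616 189.638 ]
  holder_mouth [0.5287 0.1986 0.0909] 0.59 [244.9545 189.1517]
  iron [ 0.3232 -0.1897  0.0
[... 195 characters left out ...]
7801 203.9946]
  iron_tip [ 0.3856 -0.1976  0.0249] 0.81 [377.7717 238.9733]
  tip_cleaner [0.6536 0.2353 0.0028] 0.92 [239.3851 154.6655]
  circuit_board [ 0.4512 -0.0058 -0.0001] 0.78 [314.821  218.1041]
{'clock': 1.1, 'joints': array([63.3855,  5.9654,  5.5735, 89.6067,  0.0018, 77.5284]), 'joint_velocities': array([-0.0911,  0.0805, -0.0498,  0.0436,  0.0228,  0.034 ]), 'joint_torque': array([ -0.0012, -55.6763,  50.3776,   0.0009,  -0.0003,  -0.    ]), 'ee_pos': array([0.1466, 0.5818, 0.2313]), 'ee_rot': array([179.9983,  -0.0014, 165.8571]), 'ft_force': array([-0.2447,  0.9093, -0.2493]), 'ft_torque': array([-0.0281,  0.0229, -0.0061]), 'finger_force': 0.0, 'width': 0.0856508935007362}
```

View pics/side0.png

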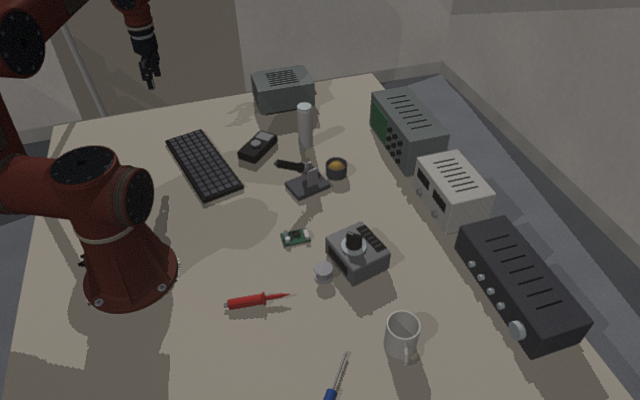

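Run:
```python
import cv2
a=cv2.imread("pics/top0.png")
b=cv2.resize(a[140:230,200:300],(480,432),interpolation=2) if 0 else None
l=cv2.resize(a[135:225,225:275],None,fx=6,fy=6,interpolation=2);r=cv2.resize(a[135:225,325:400],None,fx=6,fy=6,interpolation=2)
import numpy as np
cv2.imwrite("pics/topcrop.png",np.hstack([l,r]))
```

```text
(no output)
```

View pics/topcrop.png

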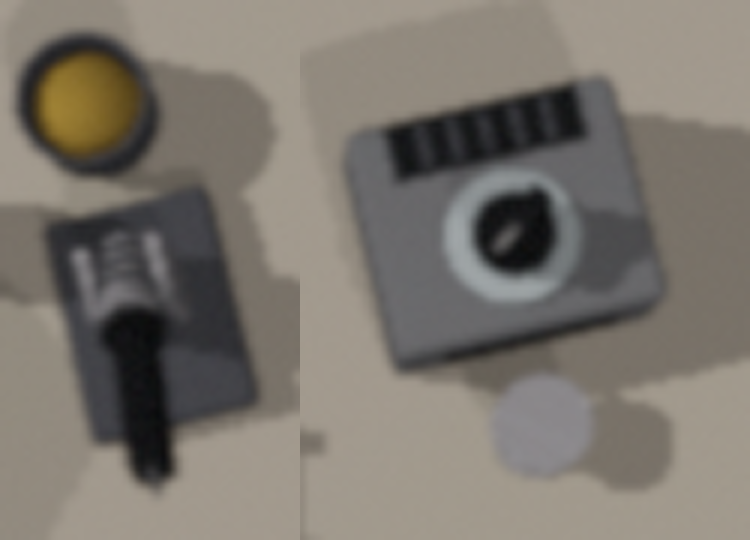

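The look-alikes: red iron at side (262,300) / top (375,260), a decoy lying on the bench; black iron in the holder's tube at side (290,165) / top (248,200). I choose the black one, and the crop confirms it: black handle from (135,320) to (155,480), guard on the tube's mouth. The knob is at crop (515,235), with its bar running roughly from lower-left to upper-right. I'll move to a close wrist view over the iron on the way to the knob.

```bash
cat >> h.py <<'E'
def plan(p,yaw,pitch=0,n=None,rollbase=180):
    s=bot.read_state();R0=R.from_euler("xyz",s["ee_rot"],degrees=True)
    R1=R.from_euler("xyz",[180,pitch,yaw],degrees=True);rv=(R0.inv()*R1).as_rotvec()
    d=np.array(p)-s["ee_pos"];L=np.linalg.norm(d);a=np.degrees(np.linalg.norm(rv))
    n=n or int(np.ceil(max(L/.055,a/9.5,1)));dr=R.from_rotvec(rv/n)
    print("n",n,"dist",L,"ang",a)
    for i in range(n):
        print(np.round((R0*dr**i).inv().apply(d/n),4).tolist(),np.round(rv/n,4).tolist())
E
python3 - <<'E'
from h import *
c=bot.get_image("wrist");s=bot.read_state()
Rt=R.from_euler("xyz",s["ee_rot"],degrees=True).as_matrix()
print("cam in tool",Rt.T@(c["pose"][:3,3]-s["ee_pos"]),"\n",Rt.T@c["pose"][:3,:3],c["intrinsics"],c["k1"])
plan([.42,.28,.30],194.5,n=8)
E
```

```text
cam in tool [ 0.0686  0.0005 -0.1424] 
 [[-0.0005 -0.9628 -0.2701]
 [ 1.     -0.0003 -0.0008]
 [ 0.0007 -0.2701  0.9628]] [[346.6249   0.     321.532 ]
 [  0.     346.6249 200.9651]
 [  0.       0.       1.    ]] -0.010579342900056021
n 8 dist 0.4130166069475365 ang 28.642729608928665
[-0.0424, -0.0282, -0.0086] [0.0, 0.0, -0.0625]
[-0.0405, -0.0308, -0.0086] [0.0, 0.0, -0.0625]
[-0.0385, -0.0333, -0.0086] [0.0, 0.0, -0.0625]
[-0.0364, -0.0356, -0.0086] [0.0, 0.0, -0.0625]
[-0.0341, -0.0378, -0.0086] [0.0, 0.0, -0.0625]
[-0.0316, -0.0399, -0.0086] [0.0, 0.0, -0.0625]
[-0.0291, -0.0418, -0.0086] [0.0, 0.0, -0.0625]
[-0.0264, -0.0435, -0.0086] [0.0, 0.0, -0.0625]
```

Call:
step_arm(
  series=[-0.0424, -0.0282, -0.0086, 0, 0, -0.0625, 0, -0.0405, -0.0308, -0.0086, 0, 0, -0.0625, 0, -0.0385, -0.0333, -0.0086, 0, 0, -0.0625, 0, -0.0364, -0.0356, -0.0086, 0, 0, -0.0625, 0, -0.0341, -0.0378, -0.0086, 0, 0, -0.0625, 0, -0.0316, -0.0399, -0.0086, 0, 0, -0.0625, 0, -0.0291, -0.0418, -0.0086, 0, 0, -0.0625, 0, -0.0264, -0.0435, -0.0086, 0, 0, -0.0625, 0],
)

```text
clock: 2.15
ee_pos: [0.4211, 0.2788, 0.3006]
ee_rot: [180.0, 0.0, -165.4]
ft_force: [1.2, 1.0, -0.3]
width: 0.0854
finger_force: 0.0
```

Run:
```python
from h import *
plan([.48,.18,.30],194.5)
```

```text
n 3 dist 0.11502067446774135 ang 0.1321552695762742
[-0.0107, -0.0368, 0.0002] [0.0001, 0.0002, 0.0007]
[-0.0107, -0.0368, 0.0002] [0.0001, 0.0002, 0.0007]
[-0.0107, -0.0368, 0.0002] [0.0001, 0.0002, 0.0007]
```

Call:
step_arm(
  series=[-0.0107, -0.0368, 0, 0, 0, 0, 0, -0.0107, -0.0368, 0, 0, 0, 0, 0, -0.0107, -0.0368, 0, 0, 0, 0, 0, 0, 0, 0, 0, 0, 0, 0],
)

```text
clock: 2.65
ee_pos: [0.4798, 0.1794, 0.2998]
ee_rot: [-180.0, -0.0, -165.7]
ft_force: [-0.3, 0.5, -0.9]
width: 0.0855
finger_force: 0.0
```

```bash
cat > w.py <<'E'
from h import *
import sys
c=bot.get_image("wrist");n=sys.argv[1];cv2.imwrite(f"pics/{n}.png",c["img"][:,:,::-1])
import pickle;pickle.dump(c,open(n+".pkl","wb"))
for l in sys.argv[2:]:
    for r in bot.place_of("wrist",l)[:2]: print(l,np.array(r["centre"]),round(r["confidence"],2),project(c,r["centre"]))
E
python3 w.py iron1 holder holder_mouth iron iron_handle tip_cleaner
python3 - <<'E'
from h import *
plan([.50,-.10,.30],194.5)
E
```

```text
holder [ 0.5465  0.1982 -0.0015] 0.95 [322.7524 210.6318]
holder_mouth [0.5332 0.1977 0.0872] 0.68 [325.5469 223.4219]
iron [0.5309 0.1941 0.0881] 0.82 [322.8559 220.9648]
iron_handle [0.4848 0.1857 0.1188] 0.58 [326.3807 185.1035]
tip_cleaner [0.6544 0.2302 0.0018] 0.61 [325.7637 287.0407]
tip_cleaner [ 0.4332  0.4428 -0.0001] 0.4 [526.3627 174.7037]
n 6 dist 0.28293924031996565 ang 0.08115016274118726
[0.0084, -0.0464, 0.0] [0.0, 0.0, 0.0002]
[0.0083, -0.0464, 0.0] [0.0, 0.0, 0.0002]
[0.0083, -0.0464, 0.0] [0.0, 0.0, 0.0002]
[0.0083, -0.0464, 0.0] [0.0, 0.0, 0.0002]
[0.0083, -0.0464, 0.0] [0.0, 0.0, 0.0002]
[0.0083, -0.0464, 0.0] [0.0, 0.0, 0.0002]
```

View pics/iron1.png

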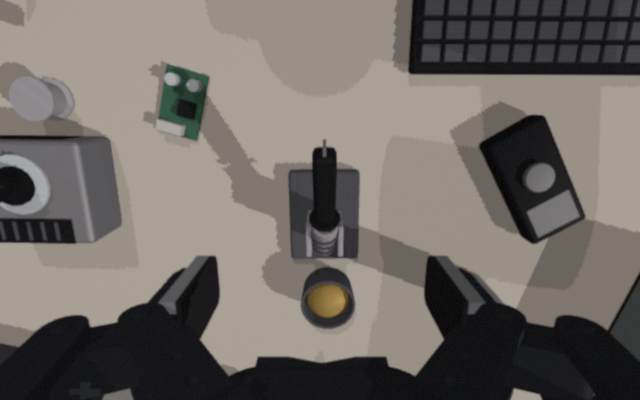

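The iron stands at (325,185), aligned with the tool. The foot's edges run parallel to the image, so a yaw of about -165.7° fits the pinch. The knob is only partly in view at (15,187), so I'll go there next.

Call:
step_arm(
  series=[0.0083, -0.0464, 0, 0, 0, 0, 0, 0.0083, -0.0464, 0, 0, 0, 0, 0, 0.0083, -0.0464, 0, 0, 0, 0, 0, 0.0083, -0.0464, 0, 0, 0, 0, 0, 0.0083, -0.0464, 0, 0, 0, 0, 0, 0.0083, -0.0464, 0, 0, 0, 0, 0, 0, 0, 0, 0, 0, 0, 0],
)

```text
clock: 3.82
ee_pos: [0.5003, -0.1027, 0.2996]
ee_rot: [180.0, -0.0, -165.6]
ft_force: [1.3, 1.2, -0.3]
width: 0.0853
finger_force: 0.0
```

```bash
python3 w.py knob1 station power_knob_grip wire_spool
python3 - <<'E'
from h import *
a=cv2.imread("pics/knob1.png");cv2.imwrite("pics/knob1c.png",cv2.resize(a[100:300,240:440],None,fx=3,fy=3,interpolation=2))
E
```

```text
station [ 0.5882 -0.1373 -0.0035] 0.58 [280.4872 215.4272]
station [0.5285 0.1946 0.0893] 0.4 [572.8077 261.7664]
power_knob_grip [ 0.5767 -0.1402  0.1086] 0.81 [267.6794 238.1355]
wire_spool [ 0.4883 -0.1559  0.0001] 0.89 [282.912  139.8576]
```

View pics/knob1c.png

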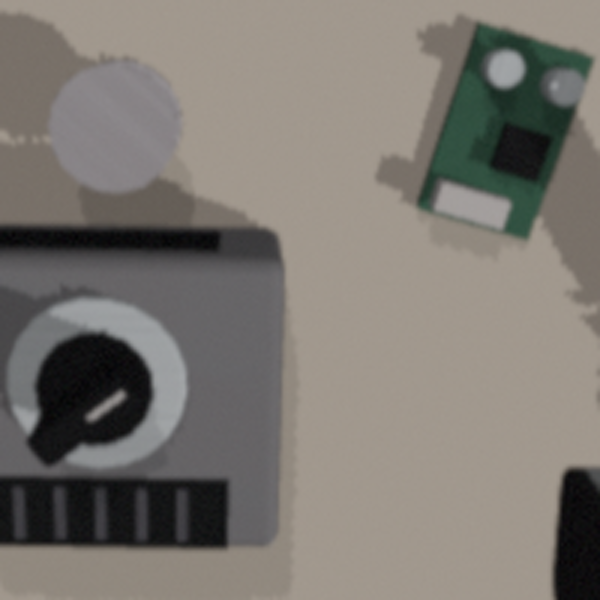

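The bar's white mark runs from crop (88,418) to (128,392), and the bar's far end is at (45,445). Next I'll compute the bar's angle and go above it.

Run:
```python
from h import *
import pickle;c=pickle.load(open("knob1.pkl","rb"))
f=lambda u,v:onz(c,[240+u/3,100+v/3],.114)
p,q,e=f(88,418),f(128,392),f(45,445)
print(p,q,e)
for a,b in((p,q),(e,q)): print(np.degrees(np.arctan2(*(b-a)[[1,0]])))
plan([.577,-.140,.20],138)
```

```text
[ 0.5752 -0.138   0.114 ] [ 0.5628 -0.1269  0.114 ] [ 0.5885 -0.1501  0.114 ]
138.44528498262693
137.984448503204
n 6 dist 0.1325165775575877 ang 56.589240050651185
[-0.0106, -0.0097, 0.0167] [0.0001, 0.0, 0.1646]
[-0.0121, -0.0079, 0.0167] [0.0001, 0.0, 0.1646]
[-0.0132, -0.0058, 0.0167] [0.0001, 0.0, 0.1646]
[-0.014, -0.0035, 0.0167] [0.0001, 0.0, 0.1646]
[-0.0144, -0.0012, 0.0167] [0.0001, 0.0, 0.1646]
[-0.0144, 0.0012, 0.0167] [0.0001, 0.0, 0.1646]
```

Call:
step_arm(
  series=[-0.0106, -0.0097, 0.0167, 0, 0, 0.1646, 0, -0.0121, -0.0079, 0.0167, 0, 0, 0.1646, 0, -0.0132, -0.0058, 0.0167, 0, 0, 0.1646, 0, -0.014, -0.0035, 0.0167, 0, 0, 0.1646, 0, -0.0144, -0.0012, 0.0167, 0, 0, 0.1646, 0, -0.0144, 0.0012, 0.0167, 0, 0, 0.1646, 0, 0, 0, 0, 0, 0, 0, 0],
)

```text
clock: 4.9
ee_pos: [0.5766, -0.1399, 0.1985]
ee_rot: [-180.0, -0.1, 138.1]
ft_force: [-0.8, -0.5, -0.7]
width: 0.0855
finger_force: 0.0
```

```bash
python3 w.py knob2 power_knob_grip
python3 - <<'E'
from h import *
a=cv2.imread("pics/knob2.png");cv2.imwrite("pics/knob2c.png",cv2.resize(a[130:330,200:440],None,fx=3,fy=3,interpolation=2))
E
```

```text
power_knob_grip [ 0.5792 -0.1359  0.1072] 0.74 [328.163 204.679]
```

View pics/knob2c.png

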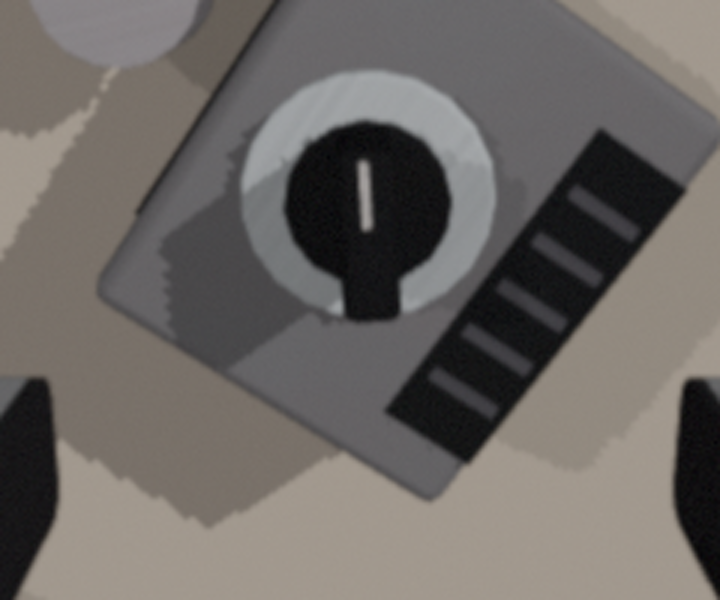

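Run:
```python
from h import *
import pickle;c1=pickle.load(open("knob1.pkl","rb"));c2=pickle.load(open("knob2.pkl","rb"))
P1=lambda u,v:[240+u/3,100+v/3]
P2=lambda u,v:[200+u/3,130+v/3]
for a,b in(((128,392),(363,160)),((88,418),(367,231)),((45,445),(371,318))): print(tri([ray(c1,P1(*a)),ray(c2,P2(*b))]),onz(c2,P2(*b),.114))
o=onz(c2,P2(363,160),.114);e=onz(c2,P2(371,318),.114);d=o-e;print(np.degrees(np.arctan2(d[1],d[0])))
# axis from plate circle
m=onz(c2,P2(368,195),.080);print("plate centre",m)
s=bot.read_state();print(project(c2,s["ee_pos"]))
plan([.5775,-.139,.09],136)
```

```text
[ 0.5627 -0.1275  0.1151] [ 0.5633 -0.1283  0.114 ]
[ 0.5762 -0.1385  0.1128] [ 0.5762 -0.1387  0.114 ]
[ 0.5928 -0.1521  0.1083] [ 0.5926 -0.1522  0.114 ]
140.85618970827696
plate centre [ 0.5767 -0.1388  0.08  ]
[320.8132 265.4289]
n 3 dist 0.11049869914587493 ang 2.212933552945451
[0.0001, 0.0005, 0.0368] [0.0001, -0.0, 0.0129]
[0.0001, 0.0005, 0.0368] [0.0001, -0.0, 0.0129]
[0.0001, 0.0005, 0.0368] [0.0001, -0.0, 0.0129]
```

Both views put the bar's top at about 0.114 m, with its axis at (0.577,-0.139) and its direction at about 140.5°. Now I'll descend and close.

Call:
step_arm(
  series=[0, 0.001, 0.036, 0, 0, -0.042, 0, 0, 0, 0.036, 0, 0, 0, 0, 0, 0, 0.0355, 0, 0, 0, 0, 0, 0, 0, 0, 0, 0, 1, 0, 0, 0, 0, 0, 0, 1, 0, 0, 0, 0, 0, 0, 1, 0, 0, 0, 0, 0, 0, 1, 0, 0, 0, 0, 0, 0, 1],
)

```text
clock: 6.0
ee_pos: [0.5783, -0.1408, 0.0941]
ee_rot: [180.0, 0.1, 140.3]
ft_force: [-1.6, 0.3, 5.6]
width: 0.0127
finger_force: 58.8
```

Call:
step_arm(
  series=[0, 0, 0, 0, 0, 0, 1, 0, 0, 0, 0, 0, 0, 1, 0, 0, 0, 0, 0, 0, 1, 0, 0, 0, 0, 0, 0, 1],
)

```text
clock: 6.5
ee_pos: [0.5783, -0.1409, 0.0941]
ee_rot: [180.0, 0.1, 140.3]
ft_force: [0.1, 1.1, 6.5]
width: 0.0126
finger_force: 58.8
```

Run:
```python
from h import *
s=bot.read_state();print(s["ee_pos"],s["ft_force"],s["ft_torque"],s["width"],s["finger_force"],s["joints"])
```

```text
[ 0.5783 -0.1409  0.0941] [0.0639 1.0571 6.5252] [0.1706 0.1755 0.024 ] 0.012609970172450672 58.762938380241394 [-26.2706   6.1138  -8.5559  75.1999   0.0126  13.3875]
```

Call:
step_arm(
  series=[0, 0, -0.004, 0, 0, 0, 1, 0, 0, 0, 0, 0, -0.11, 1, 0, 0, 0, 0, 0, -0.11, 1, 0, 0, 0, 0, 0, -0.11, 1, 0, 0, 0, 0, 0, -0.11, 1, 0, 0, 0, 0, 0, -0.11, 1, 0, 0, 0, 0, 0, 0, 1],
)

```text
clock: 7.38
ee_pos: [0.5782, -0.1406, 0.0944]
ee_rot: [180.0, 0.0, 171.9]
ft_force: [13.1, -3.5, -21.3]
width: 0.0127
finger_force: 61.2
```

```bash
cat > s.py <<'E'
from h import *
s=bot.read_state();print(s["ee_pos"],s["ee_rot"],s["ft_force"],s["ft_torque"],s["width"],s["joints"][5])
E
python3 s.py
```

```text
[ 0.5782 -0.1406  0.0944] [179.9538   0.0422 171.9363] [ 13.1251  -3.5079 -21.2934] [-0.7798 -2.6772  0.0128] 0.012658807857674313 -18.217271684869917
```

Call:
step_arm(
  series=[0, 0, 0.003, 0, 0, -0.05, 1, 0, 0, 0, 0, 0, -0.1, 1, 0, 0, 0, 0, 0, -0.1, 1, 0, 0, 0, 0, 0, 0, 1],
)

```text
clock: 7.88
ee_pos: [0.5783, -0.1407, 0.0941]
ee_rot: [-180.0, 0.1, -173.9]
ft_force: [2.8, 0.8, 0.6]
width: 0.0124
finger_force: 64.2
```

```bash
python3 s.py
```

```text
[ 0.5783 -0.1407  0.0941] [-179.9779    0.1071 -173.8557] [2.7874 0.8337 0.6113] [ 0.1191 -0.7784 -0.0199] 0.012418705771804091 -32.4115768339786
```

Call:
step_arm(
  series=[0, 0, 0, 0, 0, -0.1, 1, 0, 0, 0, 0, 0, -0.1, 1, 0, 0, 0, 0, 0, 0, 1],
)

```text
clock: 8.25
ee_pos: [0.5783, -0.1407, 0.0942]
ee_rot: [-180.0, 0.1, -162.6]
ft_force: [4.2, 2.5, 2.9]
width: 0.0127
finger_force: 80.5
```

```bash
python3 s.py
```

```text
[ 0.5783 -0.1407  0.0942] [-179.9731    0.1108 -162.6495] [4.2267 2.5087 2.9164] [ 0.544  -0.9082 -2.0662] 0.012723245798309635 -43.62985416071595
```

Torque jumped to -2 N m, so the stop is reached after about 1.0 rad. I'll press slightly more, release, rise and check.

Call:
step_arm(
  series=[0, 0, 0, 0, 0, -0.03, 1, 0, 0, 0, 0, 0, 0, 1, 0, 0, 0, 0, 0, 0, 0, 0, 0, 0, 0, 0, 0, 0, 0, 0, 0, 0, 0, 0, 0, 0, 0, 0, 0, 0, 0, 0, 0, 0, -0.05, 0, 0, 0, 0, 0, 0, -0.05, 0, 0, 0, 0],
)

```text
clock: 9.25
ee_pos: [0.577, -0.1403, 0.1941]
ee_rot: [179.9, -0.1, -160.7]
ft_force: [0.3, -0.4, 0.8]
width: 0.0854
finger_force: 0.0
```

```bash
python3 w.py knob3 power_knob_grip; python3 s.py
python3 - <<'E'
from h import *
a=cv2.imread("pics/knob3.png");cv2.imwrite("pics/knob3c.png",cv2.resize(a[130:330,200:440],None,fx=3,fy=3,interpolation=2))
E
```

```text
power_knob_grip [ 0.58   -0.1372  0.1097] 0.9 [323.7007 213.3233]
[ 0.5799 -0.1417  0.1999] [-179.6385    0.3574 -160.6556] [ 0.5999  0.0428 -0.414 ] [-0.0006  0.0343  0.0229] 0.08506207134526542 -45.61257443438726
```

View pics/knob3c.png

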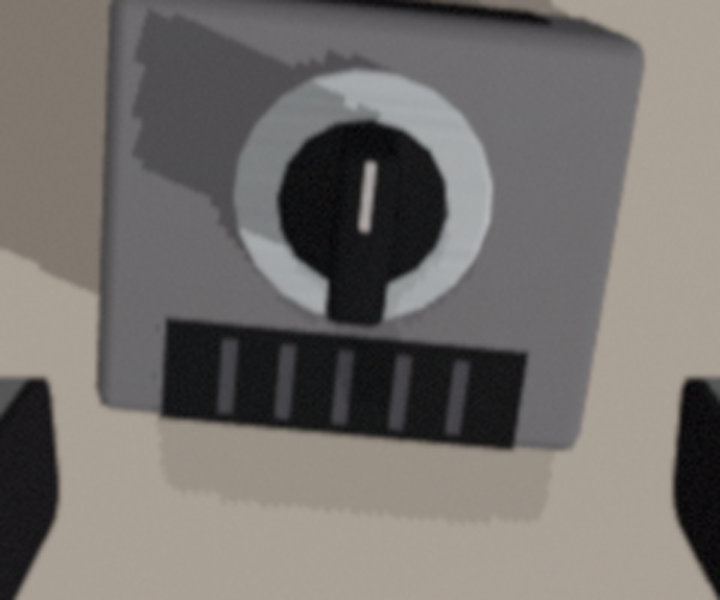

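The knob's bar now lies square to the display, pointing at it, so it is off. Next I'll locate the iron's handle precisely.

Run:
```python
from h import *
import pickle;c=pickle.load(open("iron1.pkl","rb"))
g=cv2.cvtColor(c["img"],cv2.COLOR_RGB2GRAY)
for r in (152,160,170,180,190,200,208):
    k=[x for x in range(305,350) if g[r,x]<32]; m=(k[0]+k[-1])/2
    print(r,k[0],k[-1],m)
    # handle axis approx heights
for r,z in((155,.157),(180,.130),(205,.105)):
    k=[x for x in range(305,350) if g[r,x]<32];print(onz(c,[(k[0]+k[-1])/2+.0,r],z))
plan([.50,.165,.25],-165.7)
```

```text
152 314 334 324.0
160 313 335 324.0
170 313 335 324.0
180 313 335 324.0
190 314 334 324.0
200 314 334 324.0
208 314 334 324.0
[0.4523 0.1744 0.157 ]
[0.4782 0.1816 0.13  ]
[0.5085 0.1895 0.105 ]
n 6 dist 0.3208700987788091 ang 5.0688478580443945
[-0.0044, 0.0526, -0.0087] [-0.001, 0.0011, 0.0147]
[-0.0036, 0.0527, -0.0086] [-0.001, 0.0011, 0.0147]
[-0.0029, 0.0527, -0.0086] [-0.001, 0.0011, 0.0147]
[-0.0021, 0.0528, -0.0085] [-0.001, 0.0011, 0.0147]
[-0.0013, 0.0528, -0.0085] [-0.001, 0.0011, 0.0147]
[-0.0005, 0.0528, -0.0084] [-0.001, 0.0011, 0.0147]
```

Call:
step_arm(
  series=[-0.001, 0.0557, -0.0087, 0, 0, 0.013, 0, -0.001, 0.0557, -0.0086, 0, 0, 0.013, 0, 0, 0.0557, -0.0086, 0, 0, 0.013, 0, 0, 0.0557, -0.0085, 0, 0, 0.013, 0, 0, 0.0557, -0.0085, 0, 0, 0.013, 0, 0, 0.0557, -0.0084, 0, 0, 0.013, 0, 0, 0, 0, 0, 0, 0, 0, 0, 0, 0, 0, 0, 0, 0],
)

```text
clock: 10.35
ee_pos: [0.4791, 0.1786, 0.2444]
ee_rot: [-180.0, -0.0, -165.1]
ft_force: [-0.2, 0.5, 0.8]
width: 0.0854
finger_force: 0.0
```

```bash
python3 w.py iron2 iron_handle holder_mouth iron; python3 s.py
```

```text
iron_handle [0.4842 0.1868 0.1152] 0.89 [329.2792 200.2774]
iron_handle [ 0.453  -0.0051 -0.0002] 0.65 [162.5468 100.3594]
holder_mouth [0.5347 0.1959 0.0862] 0.59 [323.8335 244.7478]
iron [0.53   0.1964 0.0896] 0.96 [325.6985 241.7406]
[0.4793 0.1777 0.2443] [ 179.9993   -0.0316 -165.2313] [ 0.3781  0.0017 -1.0052] [-0.0004 -0.0084 -0.0353] 0.08519444413090017 -9.113293027838798
```

View pics/iron2.png

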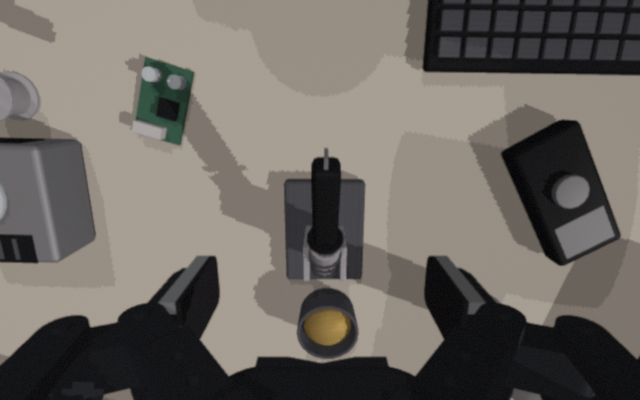

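Run:
```python
from h import *
import pickle;c1=pickle.load(open("iron1.pkl","rb"));c2=pickle.load(open("iron2.pkl","rb"))
for n,c in(("1",c1),("2",c2)):
    g=cv2.cvtColor(c["img"],cv2.COLOR_RGB2GRAY)
    print(n,g[138:170,324 if n=="1" else 326].tolist());print(g[200:250:1,325].tolist())
    print([ (k[0]+k[-1])/2 for r in(165,185,205,220) for k in [[x for x in range(300,350) if g[r,x]<32]] if k])
a=c1["img"][130:260,280:370];b=c2["img"][140:270,280:370]
cv2.imwrite("pics/pair.png",cv2.resize(np.hstack([a,b]),None,fx=4,fy=4,interpolation=2)[:,:,::-1])
def P(L): # points on model
    y=np.radians(14.8);d=np.array([-np.cos(y)*.7071,-np.sin(y)*.7071,.7071]);return np.array([.531,.1958,.09])+d*L
for L in(0,6,55,94): print(L,P(L),project(c1,P(L)),project(c2,P(L)))
```

```text
1 [150, 123, 93, 83, 83, 83, 82, 82, 83, 85, 91, 95, 94, 96, 96, 97, 97, 93, 79, 52, 30, 24, 25, 26, 25, 22, 23, 21, 21, 18, 23, 18]
[20, 21, 23, 20, 19, 21, 20, 19, 20, 20, 19, 20, 16, 23, 20, 23, 19, 22, 19, 16, 20, 17, 19, 16, 15, 19, 15, 17, 21, 22, 27, 47, 70, 88, 110, 126, 133, 126, 120, 119, 119, 113, 96, 69, 70, 95, 106, 89, 69, 77]
[324.0, 324.0, 324.0, 324.0]
2 [159, 160, 160, 160, 160, 160, 159, 159, 157, 141, 111, 87, 80, 78, 78, 79, 77, 76, 78, 79, 83, 90, 92, 93, 93, 94, 96, 95, 95, 95, 92, 73]
[21, 19, 20, 21, 20, 19, 21, 21, 22, 18, 21, 16, 19, 21, 21, 19, 19, 18, 20, 22, 20, 18, 21, 24, 20, 21, 18, 18, 23, 21, 20, 19, 21, 20, 15, 19, 19, 17, 20, 21, 17, 19, 22, 14, 14, 10, 17, 17, 21, 16]
[325.5, 325.5, 325.0, 324.5]
0 [0.531  0.1958 0.09  ] [324.3718 221.9965] [324.7908 242.7285]
6 [-3.5708 -0.888   4.3326] [324.2766 408.5245] [321.17   405.1832]
55 [-37.0692  -9.7386  38.9805] [324.2832 396.6855] [321.3674 396.351 ]
94 [-63.7312 -16.783   66.5574] [324.2835 396.1239] [321.3768 395.9278]
```

View pics/pair.png

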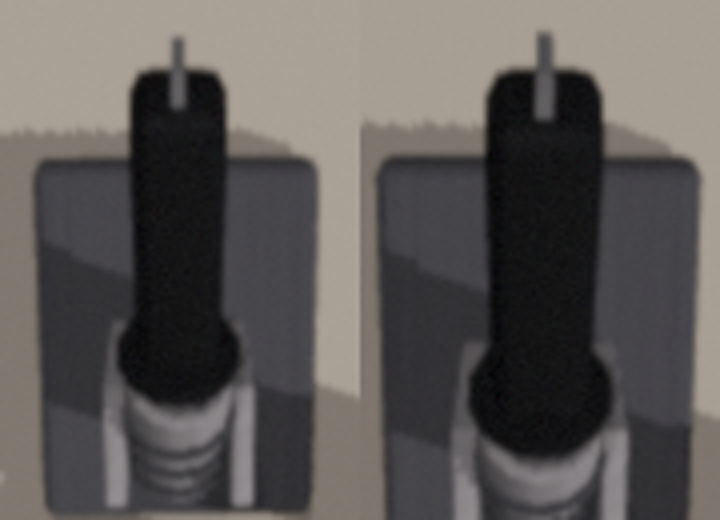

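Run:
```python
from h import *
import pickle;c1=pickle.load(open("iron1.pkl","rb"));c2=pickle.load(open("iron2.pkl","rb"))
y=np.radians(14.8);d=np.array([-np.cos(y),-np.sin(y),1])*.7071;n=np.array([np.cos(y),np.sin(y),1])*.7071
from scipy.optimize import least_squares
obs=[(c1,.094,.011,(324.5,159)),(c2,.094,.011,(326.2,171)),(c1,.094,-.011,(324.5,148)),(c2,.094,-.011,(326.2,158)),
 (c1,0,-.017,(324.8,231)),(c2,0,-.017,(325.2,254.5))]  # last: visible low rim, sign fixed below
obs[4]=(c1,0,.017,(324.8,231));obs[5]=(c2,0,.017,(325.2,254.5))
f=lambda o:np.concatenate([project(c,o+d*L+n*h)-uv for c,L,h,uv in obs])
r=least_squares(f,[.531,.1958,.09]);print(r.x,r.fun.reshape(-1,2))
o=r.x
for L in(.035,.045,.055): print(L,o+d*L)
```

```text
[0.5115 0.1906 0.1148] [[-0.0313  5.764 ]
 [ 0.3496 11.4091]
 [-0.3111 -6.7197]
 [ 0.1588 -5.8416]
 [-0.3136 -4.4908]
 [-0.1151 -3.6291]]
0.035 [0.4876 0.1842 0.1396]
0.045 [0.4807 0.1824 0.1467]
0.055 [0.4739 0.1806 0.1537]
```

Run:
```python
from h import *
import pickle;c1=pickle.load(open("iron1.pkl","rb"));c2=pickle.load(open("iron2.pkl","rb"))
y=np.radians(14.8)
from scipy.optimize import least_squares
obs=[(c1,.094,.011,(324.5,159)),(c2,.094,.011,(326.2,171)),(c1,.094,-.009,(324.5,148)),(c2,.094,-.009,(326.2,158)),
 (c1,0,.017,(324.8,231)),(c2,0,.017,(325.2,254.5)),(c1,.003,0,(324.8,218)),(c2,.003,0,(325.2,238))]
def dn(t):
    h=np.array([-np.cos(y),-np.sin(y),0]);u=np.array([0,0,1]);return h*np.cos(t)+u*np.sin(t),-h*np.sin(t)+u*np.cos(t)
def f(q):
    d,n=dn(q[3]);return np.concatenate([project(c,q[:3]+d*L+n*h)-uv for c,L,h,uv in obs])
r=least_squares(f,[.531,.1958,.09,.7]);print(r.x,np.degrees(r.x[3]),r.fun.reshape(-1,2))
d,n=dn(r.x[3])
for L in(.035,.045,.055): print(L,r.x[:3]+d*L)
plan([.493,.186,.16],-165.2)
```

```text
[0.5384 0.1984 0.0639 0.463 ] 26.525511717494254 [[ 0.1915  0.5122]
 [-0.0269  0.483 ]
 [-0.0082 -0.2586]
 [-0.2268 -1.0653]
 [ 0.1334  0.8556]
 [ 0.0579 -1.247 ]
 [-0.025   1.139 ]
 [-0.0264 -0.0823]]
0.035 [0.5081 0.1904 0.0796]
0.045 [0.4995 0.1881 0.084 ]
0.055 [0.4908 0.1858 0.0885]
n 2 dist 0.08580991238233872 ang 0.044488866630675764
[-0.0077, 0.0023, 0.0421] [0.0, -0.0003, -0.0003]
[-0.0077, 0.0023, 0.0421] [0.0, -0.0003, -0.0003]
```

Run:
```python
from h import *
c=bot.get_image("side")
a=cv2.imread("pics/side0.png",0)
k=a[150:185,265:320]<45
ys,xs=np.nonzero(k);print(xs.min()+265,ys[xs==xs.min()]+150)
for x in range(274,306,3): print(x,[int(v)+150 for v in np.nonzero(a[150:180,x]<45)[0]])
y=np.radians(14.8)
for t in(25,30,35,40,45):
    t=np.radians(t);d=np.array([-np.cos(y)*np.cos(t),-np.sin(y)*np.cos(t),np.sin(t)])
    print(np.degrees(t),[project(c,np.array([.531,.1958,.089])+d*L).round(1) for L in(0,.03,.055,.094)])
```

```text
265 [150 151 152 153]
274 []
277 [161, 162, 163, 164, 165, 166]
280 [160, 161, 162, 163, 164, 165, 166, 167]
283 [161, 162, 163, 164, 165, 166, 167]
286 [161, 162, 163, 164, 165, 166, 167, 168]
289 [162, 163, 164, 165, 166, 167, 168]
292 [163, 164, 165, 166, 167, 168, 169]
295 [163, 164, 165, 166, 167, 168, 169]
298 [164, 165, 166, 167, 168, 169, 170, 171]
301 [163, 164, 165, 166, 167, 168, 169, 170, 171]
304 []
25.0 [array([301.2, 166. ]), array([293.3, 165.8]), array([286.5, 165.6]), array([275.7, 165.3])]
29.999999999999996 [array([301.2, 166. ]), array([293.6, 165. ]), array([287.1, 164.2]), array([276.6, 162.9])]
35.0 [array([301.2, 166. ]), array([294. , 164.3]), array([287.8, 162.8]), array([277.8, 160.5])]
40.0 [array([301.2, 166. ]), array([294.4, 163.6]), array([288.6, 161.5]), array([279.1, 158.2])]
45.0 [array([301.2, 166. ]), array([294.9, 162.9]), array([289.5, 160.2]), array([280.7, 155.9])]
```

Contrary to the text, the iron droops in the loose tube. The side image and the wrist pair give a slope of about 33°, with the origin at about (0.531,0.196,0.087). At z = 45 mm the grasp point is about (0.494,0.186,0.112), so the TCP goes to (0.494,0.186,0.093).

Call:
step_arm(
  series=[-0.0082, 0.0022, 0.042, 0, 0, 0, 0, -0.0082, 0.0022, 0.042, 0, 0, 0, 0, 0, 0, 0.034, 0, 0, 0, 0, 0, 0, 0.033, 0, 0, 0, 0, 0, 0, 0, 0, 0, 0, 0],
)

```text
clock: 11.22
ee_pos: [0.4919, 0.1864, 0.0912]
ee_rot: [180.0, -0.3, -165.2]
ft_force: [0.6, 0.7, -0.5]
width: 0.0858
finger_force: 0.0
```

```bash
python3 w.py iron3 tip_cleaner; python3 s.py
```

```text
[0.4942 0.1869 0.0947] [-179.999     0.0307 -165.1681] [ 0.205  -0.6114  0.7066] [0.0137 0.0177 0.0375] 0.08563442374205743 -8.31876275658358
```

View pics/iron3.png

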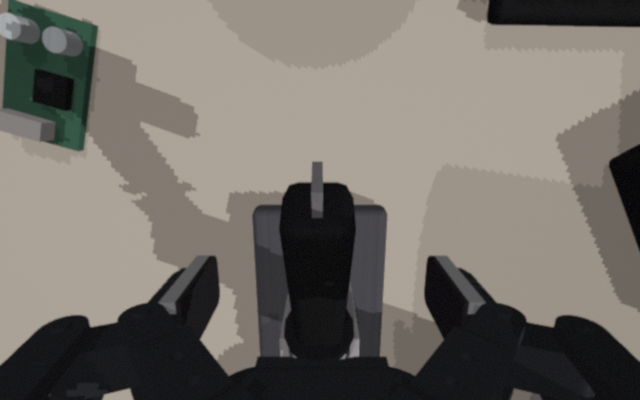

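The handle sits centred between the pads at (318,265), with the guard at about row 335, clear of the fingers. Closing now.

Call:
step_arm(
  series=[0, 0, 0, 0, 0, 0, 1, 0, 0, 0, 0, 0, 0, 1, 0, 0, 0, 0, 0, 0, 1, 0, 0, 0, 0, 0, 0, 1, 0, 0, 0, 0, 0, 0, 1, 0, 0, 0, 0, 0, 0, 1],
)

```text
clock: 12.08
ee_pos: [0.494, 0.1874, 0.0941]
ee_rot: [180.0, 0.0, -165.1]
ft_force: [-0.2, 0.5, 5.0]
width: 0.0209
finger_force: 61.5
```

Call:
step_arm(
  series=[0.007, 0, -0.007, 0, 0, 0, 1, 0.007, 0, -0.007, 0, 0, 0, 1, 0, 0, 0, 0, 0, 0, 1],
)

```text
clock: 12.45
ee_pos: [0.48, 0.1836, 0.1084]
ee_rot: [-180.0, 0.0, -165.1]
ft_force: [0.2, 0.1, -0.8]
width: 0.0209
finger_force: 61.0
```

```bash
python3 s.py
```

```text
[0.48   0.1836 0.1084] [-179.9932    0.0449 -165.1256] [ 0.2197  0.1373 -0.7914] [-0.027   0.0147  0.0493] 0.020947683302541358 -8.548218968571234
```

Gripped and sliding freely. I'll keep drawing out at 45°, then lift.

Call:
step_arm(
  series=[0.014, 0, -0.014, 0, 0, 0, 1, 0.014, 0, -0.014, 0, 0, 0, 1, 0.014, 0, -0.014, 0, 0, 0, 1, 0.012, 0, -0.02, 0, 0, 0, 1, 0, 0, -0.04, 0, 0, 0, 1, 0, 0, -0.04, 0, 0, 0, 1, 0, 0, -0.04, 0, 0, 0, 1, 0, 0, -0.02, 0, 0, 0, 1],
)

```text
clock: 13.45
ee_pos: [0.4285, 0.1698, 0.3119]
ee_rot: [-180.0, 0.1, -165.1]
ft_force: [0.2, 1.3, -1.4]
width: 0.0207
finger_force: 60.9
```

Call:
step_arm(
  series=[0, 0, -0.02, 0, -0.1, 0, 1, 0, 0, 0, 0, -0.1, 0, 1, 0, 0, 0, 0, -0.1, 0, 1, 0, 0, 0, 0, -0.1, 0, 1, 0, 0, 0, 0, -0.1, 0, 1, 0, 0, 0, 0, -0.08, 0, 1, 0, 0, 0, 0, 0, 0, 1, 0, 0, 0, 0, 0, 0, 1],
)

```text
clock: 14.45
ee_pos: [0.4677, 0.1865, 0.3462]
ee_rot: [-179.9, 30.0, -165.1]
ft_force: [-0.1, 0.6, -0.6]
width: 0.0214
finger_force: 61.0
```

```bash
python3 s.py
python3 - <<'E'
from h import *
C={}
for n in("side","top"):
    c=bot.get_image(n);C[n]=c
    for l in("iron","iron_tip","iron_handle"):
        for r in bot.place_of(n,l)[:2]: print(n,l,np.array(r["centre"]),round(r["confidence"],2),project(c,r["centre"]))
u,v=project(C["side"],bot.read_state()["ee_pos"]).astype(int);print(u,v)
a=C["side"]["img"][max(v-60,0):v+60,u-80:u+80,::-1]
cv2.imwrite("pics/lift.png",cv2.resize(a,None,fx=5,fy=5,interpolation=2))
E
```

```text
[0.4677 0.1865 0.3462] [-179.9163   30.0357 -165.127 ] [-0.1363  0.5604 -0.5784] [-0.1519  0.548   0.0329] 0.021446502986843946 -10.112093129614967
side iron [ 0.3235 -0.1937  0.0176] 0.96 [263.9052 297.4576]
side iron [0.5001 0.1956 0.3618] 0.64 [286.2411  88.0694]
side iron_tip [ 0.3911 -0.1997  0.0175] 0.62 [290.6932 292.6996]
side iron_tip [0.4501 0.1804 0.3649] 0.52 [268.9965  92.8326]
side iron_handle [ 0.2723 -0.1826  0.011 ] 0.96 [243.2083 300.5629]
side iron_handle [0.4458 0.1815 0.3631] 0.89 [267.3524  93.5042]
top iron [0.5038 0.1909 0.3593] 0.76 [227.2927 182.1179]
top iron [ 0.3265 -0.1929  0.0185] 0.67 [376.2826 258.5901]
top iron_tip [0.5597 0.2106 0.3559] 0.78 [219.9413 158.7012]
top iron_handle [0.4448 0.1809 0.36  ] 0.75 [230.8037 207.5857]
top iron_handle [ 0.2731 -0.1847  0.0153] 0.73 [373.7311 276.3867]
275 96
```

View pics/lift.png

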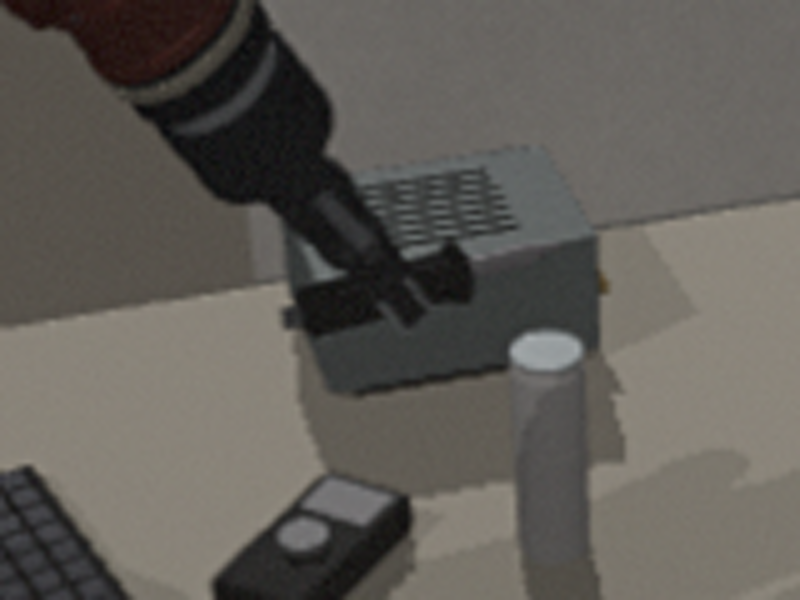

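Run:
```python
from h import *
c=bot.get_image("side");y=np.radians(14.9)
o=np.array([.502,.193,.3605])
for t in(-10,-5,0,5,10):
    t=np.radians(t);d=np.array([-np.cos(y)*np.cos(t),-np.sin(y)*np.cos(t),np.sin(t)])
    v=project(c,o+d*.094)-project(c,o+d*.006);print(np.degrees(t),v,v[1]/v[0])
s=bot.read_state();print(s["clock"],s["joint_velocities"],s["finger_force"])
```

```text
-10.0 [-28.7816  14.4585] -0.5023512737243636
-5.0 [-29.4323  12.0219] -0.4084595673224664
0.0 [-29.8584   9.4669] -0.31706024228408103
5.0 [-30.0528   6.813 ] -0.22670128157958566
10.0 [-30.0108   4.0813] -0.13599529651518927
14.9 [-0.0098 -0.0204 -0.0182 -0.1061 -0.0418  0.0573] 60.97213625907898
```

The side image shows the handle about 4–5° high. A small trim finishes the levelling.

Call:
step_arm(
  series=[0, 0, 0, 0, -0.06, 0, 1, 0, 0, 0, 0, 0, 0, 1, 0, 0, 0, 0, 0, 0, 1, 0, 0, 0, 0, 0, 0, 1, 0, 0, 0, 0, 0, 0, 1],
)

```text
clock: 15.52
ee_pos: [0.483, 0.1929, 0.3524]
ee_rot: [-179.9, 32.4, -165.1]
ft_force: [-0.6, 0.1, -0.7]
width: 0.021
finger_force: 61.0
```

Run:
```python
from h import *
c=bot.get_image("top")
for l in("iron","iron_tip","iron_handle"):
    for r in bot.place_of("top",l)[:2]: print(l,np.array(r["centre"]),round(r["confidence"],2))
c=bot.get_image("side")
for l in("iron","iron_handle","tip_cleaner","wire_spool"):
    for r in bot.place_of("side",l)[:2]: print(l,np.array(r["centre"]),round(r["confidence"],2))
s=bot.read_state();print(s["ee_rot"],s["finger_force"],s["width"],s["joint_velocities"])
```

```text
iron [ 0.3251 -0.1928  0.0164] 0.66
iron [0.5152 0.1981 0.367 ] 0.52
iron_tip [ 0.3878 -0.1974  0.0235] 0.88
iron_tip [0.5734 0.2159 0.3626] 0.55
iron_handle [0.4553 0.1887 0.3643] 0.63
iron_handle [ 0.2701 -0.1852  0.014 ] 0.53
iron [0.5121 0.2037 0.3659] 0.88
iron [ 0.3241 -0.1926  0.0151] 0.63
iron_handle [ 0.276  -0.185   0.0146] 0.9
iron_handle [0.4629 0.1867 0.3678] 0.67
tip_cleaner [ 0.6529  0.2282 -0.0019] 0.97
tip_cleaner [0.5719 0.2174 0.3638] 0.35
wire_spool [ 0.4889 -0.1569  0.0057] 0.73
wire_spool [ 0.606   0.4186 -0.001 ] 0.36
[-179.8654   32.4337 -165.1252] 60.97693920135498 0.021550866836227422 [ 0.0226  0.0594  0.1226  0.0127 -0.0278 -0.0222]
```

```bash
python3 -c "
from rig import bot
print(bot.sign_off())"
```

```text
the job is handed in; nothing more can be done
None
```

The job is handed in: the knob was turned to its off stop, and the black iron was then drawn out and is held still, level to within a few degrees and about 36 cm above the bench; `sign_off()` returned no verdict.

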